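Load the drilling slide and set its handwheel two turns off the stop

TASK

Drop the two brass lock plugs, one at a time, upright into the bores of their own size in the drilling slide, all the way to the bottom. Then wind the handwheel clockwise until it comes up against its stop and back it off exactly two full turns. Finish there still gripping the handwheel's handle, so that the setting cannot creep, and leave the other things on the bench where they are.

Things in the scene. Friction and masses are not known exactly. Their poses are not given: they have to be found in the camera images.
- plug_large: thick brass lock plug, plain cylinder 22 mm in diameter, 66 mm long, 0.2 kg, standing upright on the bench. Origin: centre of its lower end, z along it upwards
- plug_small: thin brass lock plug, plain cylinder 15 mm in diameter, 66 mm long, 0.1 kg, standing upright on the bench. Origin: centre of its lower end, z along it upwards
- bore_large (a point): centre of the mouth of the larger blind bore (24 mm diameter, 25 mm deep, small chamfer) in the flat top of the steel slide (85 x 125 mm, top 55 mm above the bench); the slide creeps along the bed by 4 mm per turn of the handwheel, the bores with it. Axes as the bed's
- bore_small (a point): centre of the mouth of the smaller blind bore (17 mm diameter, 25 mm deep), 66 mm from the large one along the bed's +y, nearer the handwheel; otherwise the same
- bed: grey cast bed of the drilling slide, fixed to the bench, 130 mm (its x) by 330 mm (its y), carrying the slide at its -y end and the handwheel at its +y end. Origin: on the bench under its middle; z up
- wheel_hub (a point): centre of the flat aluminium handwheel, on its vertical axis, 68 mm above the bench, level with the top of its hub (rim 97 mm across, its top 67 mm above the bench). Fixed to the bed, axes as the bed's
- handwheel (a joint): handwheel angle, rad: 0 at its stop (fully clockwise from above), growing counter-clockwise, up to 20; two turns is 12.57. At angle q the handle lies from the hub along the bed's -x turned counter-clockwise by q (at the stop and at two turns: on the bed's -x side). Friction 0.06 N m, about 1.5 N at the handle; it stays where left
- handle_mid (a point): middle of the black handle, which stands up from the handwheel's rim 42 mm from the wheel's axis; 95 mm above the bench
- handle: the black handle itself: upright, 22 mm in diameter, 50 mm long, from 70 to 120 mm above the bench; it revolves freely about its own upright axis, so a gripper can hold it from above and carry it round in a circle without turning. Origin: centre of its lower end
- padlock: lying brass padlock, 50 x 40 x 24 mm body with a steel shackle towards its +x; leave alone. Origin: centre of the body's underside
- door_knob: steel door knob standing on its rose, 56 mm wide, 58 mm high; leave alone. Origin: centre of underside
- oil_bottle: white plastic bottle, 52 mm wide, 125 mm high; leave alone. Origin: centre of underside
- brush: bench brush lying along its x, 200 mm long, 26 mm high at most; leave alone. Origin: its middle, on the bench
- screwdriver: screwdriver lying along its x, 200 mm long, 26 mm high at most; leave alone. Origin: its middle, on the bench
- hammer: hammer lying along its x, 260 mm long, 26 mm high; leave alone. Origin: its middle, on the bench
- parts_cup: small steel bowl, 72 mm wide, 55 mm high; leave alone. Origin: centre of underside
Not all that is in view belongs to the job. What is shaped like the plug_large but green or red is not meant.

How it is judged:
On the way, in this order (a step that is already met when the one before it is completed fails the run):
1. both plugs are home in the bores of their own size (horizontal distance between plug_large and bore_large below 0.006 m and z of plug_large in the frame of bore_large below -0.02 m and angle between each of plug_large, plug_small's own z axis and vertical below 0.15 rad and horizontal distance between plug_small and bore_small below 0.006 m and z of plug_small in the frame of bore_small below -0.02 m), for 0.2 s.
2. then the handwheel is closed against its stop (value of joint handwheel below 0.08 rad), for 0.1 s.
3. then it is backed off two turns (value of joint handwheel between 12.3664 and 12.7664 rad), for 0.2 s.
At the end, for the whole second after the job is handed in: Each plug upright in its own bore (end 20 mm or more below the mouth, within 6 mm of its axis, tilt under 0.15 rad); handwheel closed after loading (under 0.08 rad), now still at 12.57 within 0.2 rad; gripper holding its handle (over 2 N, TCP within 35 mm of its middle); bystanders unmoved (all of step 1 and all of step 3 and velocity of joint handwheel between -0.1 and 0.1 rad/s and contact force between the fingers and handle above 2 N and distance between the grasp point and handle_mid below 0.035 m); the arm keeps its last pose, push and grip.
It fails at once if another thing on the bench is shifted by more than 40 mm (distance of any of padlock, door_knob, oil_bottle, brush, screwdriver, hammer, parts_cup from where it was at the start of the episode above 0.04 m).
It also fails if it takes over 72 s, if anything falls off the work surface, if the arm or the gripper's body presses on something with over 40 N, if the wrist force passes 120 N, or if a joint passes its speed limit or range.

ROBOT

A 6-joint arm with a two-finger parallel gripper is mounted at the origin on the work surface. World frame = base frame: x ahead of the robot, y to its left, z up, the work surface at z = 0. Lengths are in m, angles in rad, forces in N, time in s.
With the tool pointing down it reaches from about 0.3 to 0.875 m from the base axis. Payload 6.4 kg.
Tool frame: the origin (TCP) lies between the finger pads, 19 mm behind the fingertips; this is the grasp point; z points along the fingers, y is the direction in which the jaws open and shut (so a half turn about z gives the same grasp; the last joint's range is limited). The gripper opens to 85 mm and grips with 20 to 120 N. Pads are 22 mm wide; open, the fingers measure 114 mm over their backs; the gripper's body (76 mm by 85 mm) begins 54 mm behind the grasp point. The pads swing forward as they close: fully open they stand 13 mm farther back than shut.
Start: joints at [0.983, 0.181, 1.607, -0, 1.354, -0.206], TCP at [0.214, 0.534, 0.25] pointing down, gripper open.
Joint ranges: [-2.99, 2.99], [-0.89, 2.07], [0.3, 2.58], [-1.14, 4.28], [0, 2.63], [-3.12, 3.12]. Speed limits (rad/s): [2.57, 2.57, 3.01, 3.14, 3.14, 3.14].

INTERFACE

Orientations are given as a unit quaternion [x, y, z, w].
In Python, from cell import monitor, snapshot, camera_model, bot gives the robot as it stands. The module is installed in compiled form; this text tells all that it offers.
- The arm moves only by the tool arm_command, never from a script. Its argument "rows" is a list of rows, each a list of 5 numbers: the closure in counts, from 0 (fully open) to 255 (shut), then the shift along the tool's x, y, z in mm, then the turn about the tool's z in rad. In form: [[grip, x, y, z, roll], ...]. A call has 1 to 8 rows; each row shifts and turns the pose as measured when the row begins, along the tool's axes as they then stand; what a row does not reach is not made up. A row lasts 1/8 s, in which the tool goes at most 62.5 mm and 10.7 degrees, less where a joint would pass 70% of its speed; a pose out of reach is approached as far as the arm can. A call with a gripper value outside its range is refused whole. The fingers move at their own pace and stop on an object; "newtons" is the grip in N (left out, the last holds). Time passes only in rows, so rows that do not move let the fingers close. It gives the time, the measured TCP pose, the force and the opening at its end, in the units of the state.
- monitor.observe(): the state, without advancing time (a new reading comes with each control period).
- snapshot(name): name is "scene" or "top" or "wrist"; returns (picture, depth): 480x640x3 uint8, red, green, blue; 480x640 float32, m along the optical axis (not along the pixel's ray), 0 where there is no reading.
- camera_model(name): a dict with "intrinsics" (3x3 intrinsics, pixels), "position" and "attitude" of the camera in the world; the wrist camera has in their place "tool_from_camera" (4x4, takes a point from camera to tool coordinates, whose origin is the TCP and whose axes are the flange's). Camera axes: x right, y down, z forward; pixel columns grow to the right and rows downward; lengths in m; the calibration is good to about 2 mm. A picture is of the moment at which its call begins: read the wrist's pose just before it. camera_model takes no time and is no camera call.
- bot.hand_in(): hands the job in, once; it reports no verdict.
The state is a dict: "t": time; "joints": joint angles; "qvel": joint speeds; "joint_torque": joint torques, N m; "tool_pos": TCP position; "ee_rot": TCP orientation; "contact_force": force on the tool from outside, world axes, zero at the start; "moment": the same for the moment, N m; "width": finger opening in m.
Only numpy, scipy, OpenCV 4.12 (cv2) and the standard library are available. Lean on these libraries where they do the work, as an engineer would, in place of code of your own. Each camera call takes 0.05 s, during which the arm holds its last target. There are 200 camera calls.

## Working session

There is one attempt and no reset: what is moved stays moved. The work goes in short steps, Python scripts to look and compute and a tool call to move; the robot and the scene stay as the last step left them, time stands still between calls to the robot, and variables do not carry over. Pictures are saved under pics/ and viewed, about 8 in all and at most 12, crops included, and the job is handed in when it is done.

Besides the shell and the picture viewer there is one more tool, called as name([rows], argument=value, ...), one row to a line, values as JSON. arm_command: Moves the arm, as the interface text tells. Its arguments: {"type":"object","properties":{"rows":{"type":"array"},"newtons":{"type":"number"}},"required":["rows"]}

```bash
mkdir -p pics
cat > h.py <<'E'
import numpy as np,cv2
from cell import monitor,snapshot,camera_model,bot
from scipy.spatial.transform import Rotation as R
def snap(n,f=None):
    s=monitor.observe(); p,d=snapshot(n)
    if f: cv2.imwrite('pics/'+f,p[:,:,::-1])
    return p,d,s
def cam(n,s=None):
    c=camera_model(n);K=np.array(c['intrinsics'])
    if n=='wrist':
        T=np.array(c['tool_from_camera']);W=np.eye(4);W[:3,:3]=R.from_quat(s['ee_rot']).as_matrix();W[:3,3]=s['tool_pos']
        T=W@T;return K,T[:3,3],T[:3,:3]
    a=np.array(c['attitude']); A=a if a.shape==(3,3) else R.from_quat(a).as_matrix()
    return K,np.array(c['position']),A
def ray(n,u,v,z,s=None):
    K,p,A=cam(n,s);d=A@np.linalg.inv(K)@np.array([u,v,1.]);return p+d*(z-p[2])/d[2]
def proj(n,P,s=None):
    K,p,A=cam(n,s);q=K@A.T@(np.array(P)-p);return q[:2]/q[2]
E
python3 - <<'E'
from h import *
print(monitor.observe())
for n in('top','scene','wrist'):
    p,d,s=snap(n,n+'0.png');print(n,camera_model(n)); np.save(n+'0.npy',d)
E
```

```text
{'t': 0.0, 'joints': array([ 9.82722946e-01,  1.81533119e-01,  1.60799642e+00, -8.84095764e-06,
        1.35382458e+00, -2.06297425e-01]), 'qvel': array([ 0.00154161, -0.00055449,  0.00186312,  0.00196611,  0.00086028,
       -0.00090298]), 'joint_torque': array([-3.69588102e-03, -4.44877195e+01, -3.51327038e+01, -5.19661680e-04,
        9.03202454e-03,  1.75383155e-05]), 'tool_pos': array([0.21391619, 0.53316484, 0.24909419]), 'ee_rot': array([ 1.89729807e-01,  9.81835946e-01, -8.13840794e-04, -3.36709132e-04]), 'contact_force': array([1.61949897e-04, 2.22352263e-01, 3.20100853e-01]), 'moment': array([-0.00495782,  0.02751059,  0.02021299]), 'width': 0.08527237776769406}
top {'intrinsics': array([[528.5575041 ,   0.        , 321.9654304 ],
       [  0.        , 528.5575041 , 239.53902501],
       [  0.        ,   0.        ,   1.        ]]), 'position': array([0.36066425, 0.04263523, 1.32560404]), 'attitude': array([ 0.70950904, -0.69961592,  0.06266765, -0.05663265])}
scene {'intrinsics': array([[535.49231745,   0.        , 328.43021234],
       [  0.        , 535.49231745, 239.39292787],
       [  0.        ,   0.        ,   1.        ]]), 'position': array([ 1.52196046, -0.57281504,  0.95790091]), 'attitude': array([ 0.78985797,  0.42406441, -0.21827067, -0.38555373])}
wrist {'intrinsics': array([[333.14455191,   0.        , 314.73043057],
       [  0.        , 333.14455191, 241.36867265],
       [  0.        ,   0.        ,   1.        ]]), 'tool_from_camera': array([[ 3.05470961e-05, -9.62804597e-01, -2.70198643e-01,
         6.86296331e-02],
       [ 9.99999885e-01, -1.00172869e-04,  4.70002329e-04,
        -4.36739533e-04],
       [-4.79586977e-04, -2.70198626e-01,  9.62804483e-01,
        -1.23938482e-01],
       [ 0.00000000e+00,  0.00000000e+00,  0.00000000e+00,
         1.00000000e+00]])}
```

View pics/top0.png

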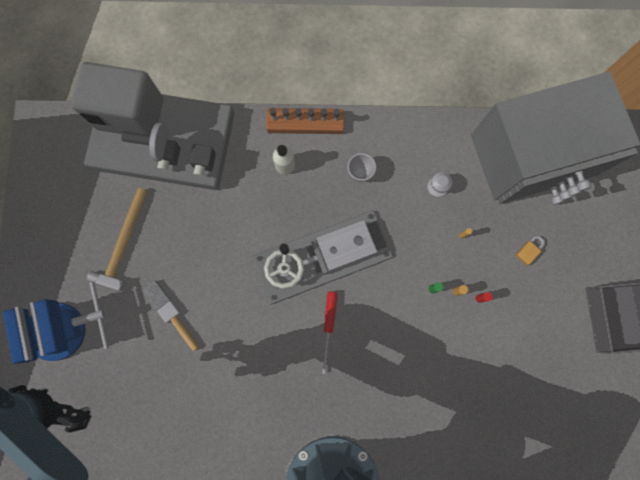

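View pics/scene0.png

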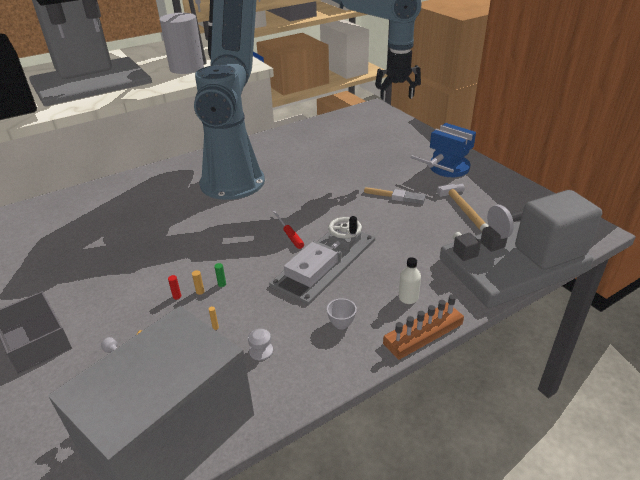

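The top view shows the thick brass plug at (460,291) between the green and red ones, the thin one at (467,233), bores near (358,240) and (333,250), wheel at (284,268) and black handle at (285,249).

```bash
cat >> h.py <<'E'
def cloud(n,d,s=None):
    K,p,A=cam(n,s);v,u=np.indices(d.shape);r=np.stack([(u-K[0,2])/K[0,0],(v-K[1,2])/K[1,1],np.ones(d.shape)],-1)*d[...,None]
    return r@A.T+p
E
python3 - <<'E'
from h import *
p=cv2.imread('pics/top0.png');d=np.load('top0.npy');P=cloud('top',d)
h=cv2.cvtColor(p,cv2.COLOR_BGR2HSV)
m=cv2.inRange(h,(8,120,90),(28,255,255))
n,l,st,c=cv2.connectedComponentsWithStats(m)
for i in range(1,n):
    if st[i,4]<20: continue
    q=P[l==i];z=q[:,2];t=q[z>z.max()-.008]
    print(c[i].round(),st[i,4],z.max().round(3),t.mean(0).round(4),np.ptp(t,0).round(3))
q=p[200:310,240:400];cv2.imwrite('pics/bed.png',cv2.resize(q,(800,550),interpolation=cv2.INTER_CUBIC))
# wheel: bright; bores: dark in slide top
for x in [(333,250),(358,240),(284,268),(285,249)]:print(x,P[x[1],x[0]].round(4))
w=cv2.inRange(h,(0,0,185),(180,60,255));w[:,:255]=0;w[:,306:]=0;w[:235]=0;w[:300]=w[:300]
ys,xs=np.nonzero(w[:300]);(c,r),_=(lambda e:((e[0],e[1]),0))(cv2.minEnclosingCircle(np.stack([xs,ys],1).astype(np.float32)))
print(c,r,ray('top',*c,.067))
S=(P[...,2]>.05)&(P[...,2]<.062);S[:, :310]=0;S[:,400:]=0;S[:200]=0;S[300:]=0
print(P[S].mean(0),S.sum())
b=cv2.minAreaRect(P[S][:,:2].astype(np.float32)*1000);print(b)
E
```

```text
[628.  76.] 1052 1.326 [0.3607 0.0426 1.3256] [0. 0. 0.]
[304. 122.] 1164 1.326 [0.3607 0.0426 1.3256] [0. 0. 0.]
[466. 233.] 60 0.071 [ 0.6021 -0.3221  0.0657] [0.011 0.015 0.007]
[528. 253.] 329 1.326 [0.3607 0.0426 1.3256] [0. 0. 0.]
[460. 290.] 104 0.071 [ 0.4591 -0.3036  0.0659] [0.019 0.022 0.008]
(333, 250) [0.5564 0.0052 0.0263]
(358, 240) [ 0.5821 -0.0568  0.0286]
(284, 268) [0.5043 0.1228 0.0731]
(285, 249) [0.5428 0.1185 0.1212]
(282.3148193359375, 268.09259033203125) 18.130197525024414 [0.50469931 0.12720174 0.067     ]
[ 0.56397123 -0.02101001  0.05445761] 1671
((562.4740600585938, -18.016525268554688), (86.905517578125, 139.54554748535156), 21.971996307373047)
```

View pics/bed.png

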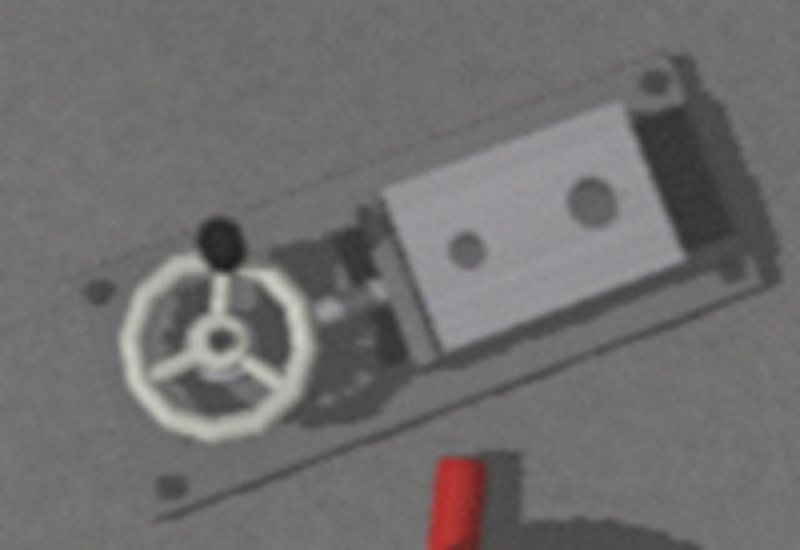

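Slide bores sit at crop (593,201) and (467,249), i.e. top px (358.6,240.2) and (333.4,249.8); the bed yaw is about 22°. I'll align the jaws with bed x and go above the large plug.

arm_command([
  [0, -30, 0, 0, 0.16],
  [0, -40, 0, 0, 0.16],
  [0, -50, 0, 0, 0.16],
  [0, -50, 0, 0, 0.16],
  [0, -50, 0, 0, 0.16],
  [0, -55, 0, 0, 0],
  [0, -55, 0, 0, 0],
  [0, -55, 0, 0, 0],
], newtons=40)

```text
t: 1.15
tool_pos: [0.4342, 0.2267, 0.247]
ee_rot: [0.565, 0.825, -0.002, -0.001]
contact_force: [1.1, -0.4, -0.1]
width: 0.0851
```

```bash
cat >> h.py <<'E'
def to(P,yaw=None):
    s=monitor.observe();M=R.from_quat(s['ee_rot']).as_matrix();y=np.arctan2(M[1,1],M[0,1])
    print('t',round(s['t'],2),'tcp',s['tool_pos'].round(4),'jaw yaw deg',np.degrees(y).round(1),'tilt',M[:,2].round(3),'F',s['contact_force'].round(1),'w',round(s['width'],4),'j',s['joints'].round(2))
    if P is not None: print('tool mm',(M.T@(np.array(P)-s['tool_pos'])*1000).round(1))
    if yaw is not None: print('roll',(y-np.radians(yaw)).round(3))
E
python3 -c "
from h import *
to([.459,-.304,.2],22)"
```

```text
t 1.15 tcp [0.4342 0.2267 0.247 ] jaw yaw deg 21.2 tilt [-0.003 -0.003 -1.   ] F [ 1.1 -0.4 -0.1] w 0.0851 j [ 0.24 -0.01  1.82 -0.    1.34 -0.13]
tool mm [-503.8 -168.4   48.3]
roll -0.014
```

arm_command([
  [0, -55, -18, 0, 0],
  [0, -57, -19, 0, 0],
  [0, -57, -19, 0, 0],
  [0, -57, -19, 0, 0],
  [0, -57, -19, 5, 0],
  [0, -57, -19, 5, 0],
  [0, -57, -19, 5, 0],
  [0, -57, -19, 5, -0.01],
])

```text
t: 2.15
tool_pos: [0.4565, -0.2667, 0.2283]
ee_rot: [0.561, 0.828, -0.001, 0.001]
contact_force: [1.5, 0.3, 0.5]
width: 0.0854
```

Run:
```python
from h import *
p,d,s=snap('wrist','w1.png');np.save('w1.npy',d)
to([.459,-.304,.2],22)
P=cloud('wrist',d,s)
h=cv2.cvtColor(p,cv2.COLOR_RGB2HSV)
m=cv2.inRange(h,(8,120,70),(28,255,255))
n,l,st,c=cv2.connectedComponentsWithStats(m)
for i in range(1,n):
    if st[i,4]<60: continue
    q=P[l==i];z=q[:,2];t=q[z>.06]
    print(c[i].round(),st[i],np.percentile(z,98).round(3),len(t), t.mean(0).round(4) if len(t) else '')
    if len(t): print(cv2.minEnclosingCircle(t[:,:2].astype(np.float32)))
print(proj('wrist',[.459,-.304,.066],s))
```

```text
t 2.2 tcp [ 0.4561 -0.2738  0.2277] jaw yaw deg 21.6 tilt [ 0.001 -0.008 -1.   ] F [-2.2 -6.4  0.5] w 0.0857 j [-0.76  0.1   1.74 -0.01  1.29 -1.14]
tool mm [-29.   -8.4  28. ]
roll -0.007
[304. 260.] [292 240  23  40 763] 0.067 443 [ 0.4601 -0.3055  0.0663]
((0.44663578271865845, -0.259942889213562), 0.059243496507406235)
[413. 307.] [409 301   8  16  85] 0.225 19 [ 0.4947 -0.2483  0.2235]
((0.49495235085487366, -0.2487221360206604), 0.003898856695741415)
[322. 392.] [305 385  31  13 229] 0.284 12 [ 0.4532 -0.2574  0.2838]
((0.45390239357948303, -0.25739192962646484), 0.0033559028524905443)
[302.46946719 265.7099    ]
```

View pics/w1.png

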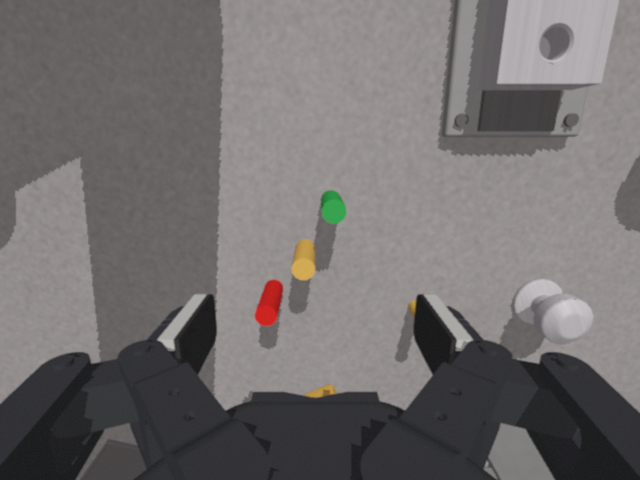

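The wrist view shows the thick plug's top at about (303,272) between green (334,207) and red (268,315), with clearance for the fingers; the large bore is at (556,41).

arm_command([
  [0, 0, 0, 0, 0],
])

```text
t: 2.33
tool_pos: [0.4554, -0.2751, 0.2269]
ee_rot: [0.564, 0.826, -0.003, 0.002]
contact_force: [0.1, 0.7, -0.2]
width: 0.0857
```

```bash
cat >> h.py <<'E'
def top_end(p,s,z,lo=(8,120,70),hi=(28,255,255),dia=.022,guess=None,n='wrist'):
    # centre of the cylinder's upper end: topmost cap = mask part nearest the camera axis foot
    h=cv2.cvtColor(p,cv2.COLOR_RGB2HSV);m=cv2.inRange(h,lo,hi)
    k,l,st,c=cv2.connectedComponentsWithStats(m)
    g=proj(n,guess,s);i=min((i for i in range(1,k) if st[i,4]>40),key=lambda i:np.hypot(*(c[i]-g)))
    v,u=np.nonzero(l==i)
    X=np.array([ray(n,a,b,z,s)[:2] for a,b in zip(u,v)])
    C=cam(n,s)[1][:2];e=X.mean(0)-C;e/=np.hypot(*e);f=np.array([-e[1],e[0]])
    r=(X-C)@e;w=(X-C)@f
    cap=w[r<np.percentile(r,3)+dia/2]
    near=np.percentile(r,1)
    return C+e*(near+dia/2)+f*(cap.max()+cap.min())/2, np.ptp(cap)
E
python3 - <<'E'
from h import *
p,d,s=snap('wrist','w2.png')
to([.459,-.304,.2],22)
print(top_end(p,s,.066,guess=[.459,-.304,.05]))
p,d,s=snap('top')
print(top_end(p,s,.066,guess=[.459,-.304,.05],n='top'),top_end(p,s,.066,dia=.015,guess=[.602,-.322,.05],n='top'))
E
```

```text
t 2.38 tcp [ 0.4555 -0.2749  0.2271] jaw yaw deg 21.5 tilt [-0.    -0.008 -1.   ] F [-1.1  0.5  0.2] w 0.0854 j [-0.76  0.1   1.74 -0.01  1.29 -1.14]
tool mm [-28.2  -7.3  27.3]
roll -0.009
(array([ 0.45589981, -0.2926906 ]), np.float64(0.016341945846494732))
(array([ 0.59530502, -0.31115839]), np.float64(0.009984706507428876)) (array([ 0.59337411, -0.30823921]), np.float64(0.009984706507428876))
```

```bash
sed -i 's/cap=w\[.*/far=np.percentile(r,99);cap=w[r>far-dia*.75]/;s/near=np.percentile(r,1)/pass/;s/near+dia\/2/far-dia\/2/' h.py
python3 - <<'E'
from h import *
p=cv2.imread('pics/w2.png')[:,:,::-1];s=monitor.observe()
print(top_end(p,s,.066,guess=[.459,-.304,.05]))
p=cv2.imread('pics/top0.png')[:,:,::-1]
print(top_end(p,s,.066,guess=[.459,-.304,.05],n='top'),top_end(p,s,.066,dia=.015,guess=[.602,-.322,.05],n='top'))
to([.459,-.304,.2],22)
E
```

```text
(array([ 0.46053103, -0.30421683]), np.float64(0.020266097916131764))
(array([ 0.46008009, -0.30312721]), np.float64(0.018786507904234695)) (array([ 0.6011985 , -0.32155309]), np.float64(0.012014392621124644))
t 2.42 tcp [ 0.4558 -0.2736  0.2273] jaw yaw deg 21.5 tilt [-0.    -0.007 -1.   ] F [0.2 0.1 0.3] w 0.0853 j [-0.76  0.1   1.74 -0.01  1.29 -1.14]
tool mm [-29.3  -8.1  27.5]
roll -0.008
```

arm_command([
  [0, -30, -7, 30, 0],
  [0, 0, 0, 50, 0],
  [0, 0, 0, 50, 0],
  [0, 0, 0, 0, 0],
])

```text
t: 2.92
tool_pos: [0.4633, -0.3001, 0.0974]
ee_rot: [0.559, 0.829, -0.003, 0.004]
contact_force: [-0.4, -0.3, 0.3]
width: 0.0852
```

```bash
python3 -c "
from h import *
to([.4603,-.304,.046],21.5)"
```

```text
t 2.92 tcp [ 0.4633 -0.3001  0.0974] jaw yaw deg 22.0 tilt [ 0.004 -0.009 -1.   ] F [-0.4 -0.3  0.3] w 0.0852 j [-0.79  0.31  1.78 -0.    1.03 -1.17]
tool mm [-2.  -4.3 51.4]
roll 0.009
```

arm_command([
  [0, -2, -4, 20, 0],
  [0, 0, 0, 31, 0],
  [0, 0, 0, 0, 0],
  [160, 0, 0, 0, 0],
  [255, 0, 0, 0, 0],
  [255, 0, 0, 0, 0],
  [255, 0, 0, 0, 0],
  [255, 0, 0, 0, 0],
])

```text
t: 3.92
tool_pos: [0.4684, -0.3056, 0.0605]
ee_rot: [0.556, 0.831, -0.005, 0.013]
contact_force: [-1.6, 0.3, -1.2]
width: 0.021
```

```bash
python3 -c "
from h import *
to([.4603,-.304,.2],22)"
```

```text
t 3.92 tcp [ 0.4684 -0.3056  0.0605] jaw yaw deg 22.4 tilt [ 0.017 -0.022 -1.   ] F [-1.6  0.3 -1.2] w 0.021 j [-0.79  0.38  1.79 -0.    0.95 -1.18]
tool mm [   0.9   -6.  -139.6]
roll 0.007
```

arm_command([
  [255, 0, 0, -30, 0],
  [255, 0, 0, -40, 0],
  [255, 0, 0, -40, 0],
  [255, 0, 0, 0, 0],
])

```text
t: 4.42
tool_pos: [0.4653, -0.3018, 0.1706]
ee_rot: [0.557, 0.831, -0.003, 0.01]
contact_force: [0.9, -0.5, -2.0]
width: 0.0209
```

Run:
```python
from h import *
p,d,s=snap('wrist','w3.png')
to([.56,-.05,.2],22)
```

```text
t 4.47 tcp [ 0.4642 -0.3007  0.1683] jaw yaw deg 22.4 tilt [ 0.01  -0.014 -1.   ] F [-0.5 -0.  -2.1] w 0.0208 j [-0.79  0.21  1.75 -0.    1.17 -1.18]
tool mm [194.8 184.1 -34.3]
roll 0.006
```

View pics/w3.png

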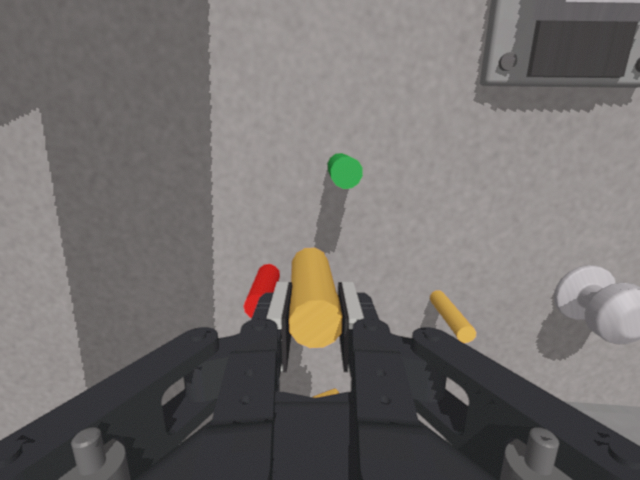

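The plug is held, its cap at (316,325) and its lower end near (310,255); I compute its offset in the tool frame.

```bash
cat >> h.py <<'E'
def held(p,dia,zb,zt=None,show=True):
    """plug in hand, tool frame: centre at lower end (tool z=zb), from its silhouette"""
    h=cv2.cvtColor(p,cv2.COLOR_RGB2HSV);m=cv2.inRange(h,(8,120,70),(28,255,255))
    k,l,st,c=cv2.connectedComponentsWithStats(m)
    i=min((i for i in range(1,k) if st[i,4]>300),key=lambda i:np.hypot(*(c[i]-(315,295))))
    cm=camera_model('wrist');K=np.array(cm['intrinsics']);T=np.array(cm['tool_from_camera'])
    def tr(u,v,z):
        q=T[:3,:3]@np.linalg.inv(K)@np.array([u,v,1.]);return T[:3,3]+q*(z-T[2,3])/q[2]
    M=l==i;rows=np.nonzero(M.sum(1)>3)[0];r0=rows[0];r1=rows[-1]
    def mid(r): x=np.nonzero(M[r])[0];return (x[0]+x[-1])/2,x[-1]-x[0]+1
    a=int(r0+.15*(r1-r0));ub,wb=mid(a);ut,wt=mid(int(r1-.15*(r1-r0)))
    b=tr(ub,r0-.5,zb);t=tr(ut,r1+.5,zb-.066)
    b=np.array([b[0]-dia/2,b[1]]);t=np.array([t[0]+dia/2,t[1]])
    print('held bottom xy mm',(b*1000).round(1),'top',(t*1000).round(1),'rows',r0,r1,'w',wb,wt)
    return b
E
python3 - <<'E'
from h import *
p=cv2.imread('pics/w3.png')[:,:,::-1]
held(p,.022,.0605)
E
```

```text
held bottom xy mm [ 1.9 -3.4] top [ 1.4 -0.3] rows 248 347 w 36 53
```

Run:
```python
from h import *
L=ray('top',358.6,240.2,.055);S=ray('top',333.4,249.8,.055);print(L,S,np.hypot(*(S-L)[:2]),np.degrees(np.arctan2(-(S-L)[0],(S-L)[1])))
L[2]=.18;to(L-[-.0,0,0],22)
```

```text
[ 0.57712677 -0.05620397  0.055     ] [0.5525427  0.00506255 0.055     ] 0.0660148743773456 21.863834876642308
t 4.47 tcp [ 0.4642 -0.3007  0.1683] jaw yaw deg 22.4 tilt [ 0.01  -0.014 -1.   ] F [-0.5 -0.  -2.1] w 0.0208 j [-0.79  0.21  1.75 -0.    1.17 -1.18]
tool mm [182.9 197.5 -14. ]
roll 0.006
```

arm_command([
  [255, 36, 40, -4, 0],
  [255, 36, 40, -3, 0],
  [255, 36, 40, -3, 0],
  [255, 36, 40, 0, 0],
  [255, 36, 40, 0, 0],
  [255, 0, 0, 0, 0],
  [255, 0, 0, 0, 0],
])

```text
t: 5.35
tool_pos: [0.5766, -0.0491, 0.161]
ee_rot: [0.558, 0.83, -0.005, -0.003]
contact_force: [-0.1, 1.3, -1.5]
width: 0.0202
```

Run:
```python
from h import *
p,d,s=snap('wrist','w4.png')
b=held(p,.022,.0605)
to([.5771,-.0562,.18],22)
print(proj('wrist',[.5771,-.0562,.055],s),proj('wrist',[.5525,.0051,.055],s))
```

```text
held bottom xy mm [ 2.5 -1.4] top [ 2.3 -0.5] rows 247 345 w 35 54
t 5.4 tcp [ 0.5765 -0.0492  0.161 ] jaw yaw deg 22.1 tilt [-0.01  -0.004 -1.   ] F [-0.5  0.1 -3.1] w 0.0206 j [-0.29  0.29  1.67 -0.01  1.19 -0.67]
tool mm [ -6.7  -2.2 -19. ]
roll 0.002
[313.72252535 255.28867205] [314.10145666 161.75664993]
```

View pics/w4.png

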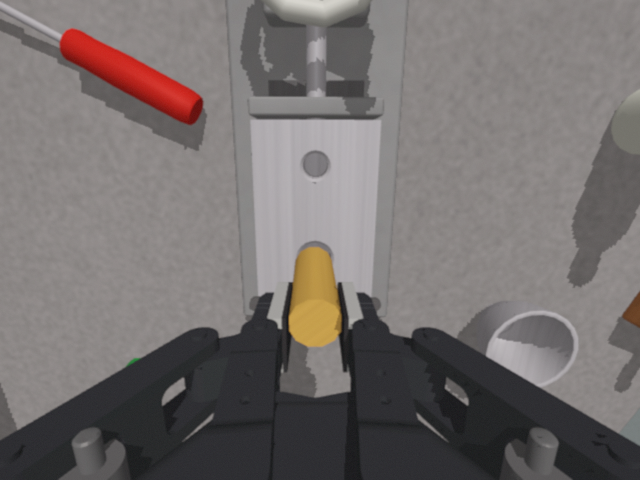

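```bash
cat >> h.py <<'E'
def dark(p,s,guess,rad=22):
    """centroid of a dark bore near the projected guess -> world point at z=.055"""
    g=proj('wrist',guess,s);G=cv2.GaussianBlur(cv2.cvtColor(p,cv2.COLOR_RGB2GRAY),(3,3),0)
    x0,y0=(g-rad).astype(int);r=G[y0:y0+2*rad,x0:x0+2*rad]
    t,m=cv2.threshold(r,0,255,cv2.THRESH_BINARY_INV+cv2.THRESH_OTSU)
    k,l,st,c=cv2.connectedComponentsWithStats(m)
    i=min((i for i in range(1,k) if st[i,4]>60),key=lambda i:np.hypot(*(c[i]-rad)))
    cs,_=cv2.findContours((l==i).astype(np.uint8),cv2.RETR_EXTERNAL,cv2.CHAIN_APPROX_NONE)
    e=cv2.fitEllipse(max(cs,key=len));uv=np.array(e[0])+(x0,y0)
    w=ray('wrist',*uv,.055,s);print('bore px',uv.round(1),np.round(e[1],1),'world',w.round(4));return w
def gap(s,b,zb,w):
    """tool-axes shift (mm) that brings held lower end over world point w"""
    M=R.from_quat(s['ee_rot']).as_matrix();P=s['tool_pos']+M@np.array([b[0],b[1],zb])
    q=w-P;print('lower end',P.round(4),'height over mouth mm',round(-q[2]*1000,1));q[2]=0;print('shift tool mm',(M.T@q*1000).round(1))
E
python3 - <<'E'
from h import *
p=cv2.imread('pics/w4.png')[:,:,::-1];s=monitor.observe()
b=held(p,.022,.0605)
S=dark(p,s,[.5525,.0051,.055]);y=np.radians(21.9)
L=S-.066*np.array([-np.sin(y),np.cos(y),0]);print(L)
gap(s,b,.0605,L)
E
```

```text
held bottom xy mm [ 2.5 -1.4] top [ 2.3 -0.5] rows 247 345 w 35 54
bore px [315.2 163.4] [26.7 27.9] world [0.5534 0.0043 0.055 ]
[ 0.57803948 -0.05694744  0.055     ]
lower end [ 0.5737 -0.0477  0.1005] height over mouth mm 45.5
shift tool mm [-10.2   0.6  -0. ]
```

arm_command([
  [255, -10, 1, 0, 0],
  [255, 0, 0, 18, 0],
  [255, 0, 0, 15, 0],
  [255, 0, 0, 0, 0],
])

```text
t: 5.9
tool_pos: [0.5793, -0.0625, 0.1242]
ee_rot: [0.561, 0.828, -0.005, -0.004]
contact_force: [0.4, 0.7, -2.0]
width: 0.0206
```

```bash
cat > m.py <<'E'
from h import *
import sys
dia,zb,which=float(sys.argv[1]),float(sys.argv[2]),sys.argv[3]
p,d,s=snap('wrist','last.png')
b=held(p,dia,zb);y=np.radians(21.9)
S=dark(p,s,[.5534,.0043,.055])
L=S-.066*np.array([-np.sin(y),np.cos(y),0])
gap(s,b,zb,L if which=='L' else S);to(None)
E
python3 m.py .022 .0605 L
```

```text
held bottom xy mm [ 2.5 -1.1] top [ 1.9 -0.3] rows 247 346 w 36 53
bore px [318.7 142. ] [33.4 33.8] world [0.5536 0.0042 0.055 ]
lower end [ 0.5766 -0.0609  0.0637] height over mouth mm 8.7
shift tool mm [ 3.   2.9 -0. ]
t 5.95 tcp [ 0.5797 -0.0626  0.1249] jaw yaw deg 21.8 tilt [-0.012 -0.004 -1.   ] F [-1.   0.1 -1.5] w 0.0206 j [-0.31  0.35  1.68 -0.01  1.13 -0.68]
```

arm_command([
  [255, 3, 3, 0, 0],
  [255, 0, 0, 3, 0],
  [255, 0, 0, 0, 0],
])

```text
t: 6.32
tool_pos: [0.5822, -0.0583, 0.1227]
ee_rot: [0.561, 0.828, -0.005, -0.003]
contact_force: [0.0, 0.2, -0.3]
width: 0.0203
```

```bash
python3 m.py .022 .0605 L
```

```text
held bottom xy mm [ 2.5 -1.4] top [ 2.3 -0.5] rows 247 345 w 35 54
bore px [310.7 147.1] [33.  33.8] world [0.5536 0.0043 0.055 ]
lower end [ 0.5794 -0.0567  0.0622] height over mouth mm 7.2
shift tool mm [ 0.2 -1.2  0. ]
t 6.38 tcp [ 0.5824 -0.0583  0.1229] jaw yaw deg 21.8 tilt [-0.009 -0.005 -1.   ] F [ 0.1 -0.3 -1.6] w 0.0205 j [-0.3   0.35  1.67 -0.01  1.13 -0.68]
```

arm_command([
  [255, 0, -1, 3, 0],
  [255, 0, 0, 3, 0],
  [255, 0, 0, 4, 0],
  [255, 0, 0, 3, 0],
])

```text
t: 6.88
tool_pos: [0.5816, -0.0592, 0.1099]
ee_rot: [0.561, 0.828, -0.005, -0.002]
contact_force: [-0.3, -0.9, -1.0]
width: 0.0205
```

```bash
python3 m.py .022 .0605 L
```

```text
held bottom xy mm [ 1.9 -1.4] top [ 1.9 -0.3] rows 248 346 w 37 53
bore px [311.7 145.3] [35.5 36.3] world [0.5536 0.0043 0.055 ]
lower end [ 0.5792 -0.0584  0.0494] height over mouth mm -5.6
shift tool mm [ 1.7 -0.4 -0. ]
t 6.92 tcp [ 0.5815 -0.0592  0.1095] jaw yaw deg 21.8 tilt [-0.009 -0.006 -1.   ] F [ 0.  -1.4 -1.8] w 0.0205 j [-0.3   0.37  1.68 -0.01  1.1  -0.68]
```

arm_command([
  [255, 1, 0, 4, 0],
  [255, 0, 0, 5, 0],
  [255, 0, 0, 5, 0],
  [255, 0, 0, 4, 0],
])

```text
t: 7.42
tool_pos: [0.5812, -0.0591, 0.0907]
ee_rot: [0.561, 0.828, -0.005, -0.001]
contact_force: [-5.7, 0.1, 26.3]
width: 0.0206
```

```bash
python3 m.py .022 .0605 L
```

```text
held bottom xy mm [-5.4 -1.4] top [ 1.4 -0.5] rows 260 347 w 39 50
bore px [311.8 145.7] [39.6 40.4] world [0.5536 0.0044 0.055 ]
lower end [ 0.5814 -0.065   0.0303] height over mouth mm -24.7
shift tool mm [ 8.8  0.  -0. ]
t 7.47 tcp [ 0.5813 -0.0591  0.091 ] jaw yaw deg 21.8 tilt [-0.008 -0.007 -1.   ] F [-2.1 -2.2  0.7] w 0.0202 j [-0.3   0.39  1.69 -0.01  1.06 -0.67]
```

arm_command([
  [0, 0, 0, 0, 0],
  [0, 0, 0, 0, 0],
  [0, 0, 0, -5, 0],
  [0, 0, 0, -40, 0],
  [0, 0, 0, -60, 0],
  [0, 0, 0, -30, 0],
])

```text
t: 8.22
tool_pos: [0.5809, -0.0566, 0.2271]
ee_rot: [0.561, 0.828, -0.005, -0.005]
contact_force: [0.3, 0.1, 0.1]
width: 0.085
```

Run:
```python
from h import *
p,d,s=snap('wrist','w5.png')
to([.6012,-.3216,.2],22)
```

```text
t 8.28 tcp [ 0.5823 -0.0569  0.2306] jaw yaw deg 21.8 tilt [-0.009 -0.005 -1.   ] F [ 1.6 -0.4  2.4] w 0.0852 j [-0.3   0.23  1.59 -0.01  1.33 -0.68]
tool mm [-252.7  -80.5   31.7]
roll -0.003
```

View pics/w5.png

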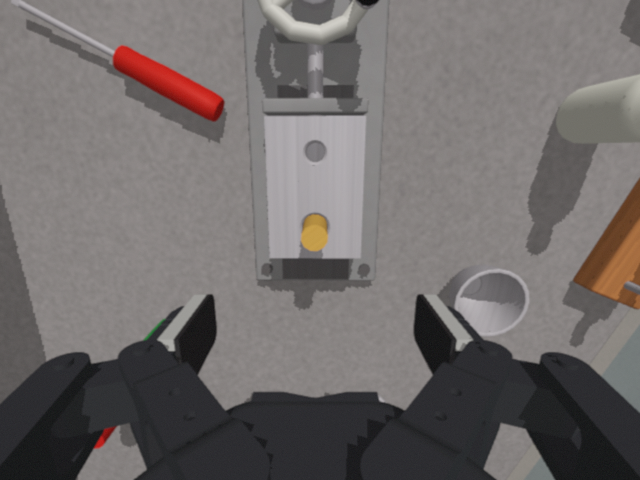

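The large plug stands upright in its bore (314,235), short as expected, and the small bore is free at (316,151). Now to the small plug.

arm_command([
  [0, -42, -13, 5, 0],
  [0, -42, -13, 5, 0],
  [0, -42, -14, 5, 0],
  [0, -42, -14, 5, 0],
  [0, -42, -14, 5, 0],
  [0, -42, -14, 5, 0],
  [0, 0, 0, 0, 0],
])

```text
t: 9.15
tool_pos: [0.6024, -0.3282, 0.2052]
ee_rot: [0.559, 0.829, -0.003, 0.001]
contact_force: [0.4, 0.3, 0.6]
width: 0.0854
```

```bash
cat > pl.py <<'E'
from h import *
import sys
p,d,s=snap('wrist','last.png')
c,w=top_end(p,s,.066,dia=.015,guess=[.6012,-.3216,.05]);print(c.round(4),w)
to([*c,float(sys.argv[1])],22)
E
python3 pl.py .055
```

```text
[ 0.6025 -0.3246] 0.013911289976086164
t 9.2 tcp [ 0.6026 -0.3265  0.2053] jaw yaw deg 22.1 tilt [-0.001 -0.005 -1.   ] F [-0.4 -0.1 -0.7] w 0.0852 j [-0.67  0.46  1.34 -0.    1.34 -1.05]
tool mm [  2.4   1.  150.3]
roll 0.001
```

arm_command([
  [0, 2, 1, 35, 0],
  [0, 0, 0, 40, 0],
  [0, 0, 0, 40, 0],
  [0, 0, 0, 25, 0],
  [0, 0, 0, 0, 0],
])

```text
t: 9.82
tool_pos: [0.605, -0.3186, 0.0644]
ee_rot: [0.556, 0.831, -0.001, 0.002]
contact_force: [-0.3, -0.1, 0.8]
width: 0.0856
```

```bash
python3 -c "
from h import *
to([.602,-.3235,.052],22)"
```

```text
t 9.82 tcp [ 0.605  -0.3186  0.0644] jaw yaw deg 22.4 tilt [ 0.002 -0.005 -1.   ] F [-0.3 -0.1  0.8] w 0.0856 j [-0.66  0.61  1.43 -0.    1.1  -1.05]
tool mm [-3.4 -4.7 12.4]
roll 0.007
```

arm_command([
  [0, -3, -5, 6, 0],
  [0, 0, 0, 5, 0],
  [0, 0, 0, 0, 0],
])

```text
t: 10.2
tool_pos: [0.6035, -0.3236, 0.0569]
ee_rot: [0.556, 0.831, -0.002, 0.005]
contact_force: [-0.1, -0.5, -0.6]
width: 0.0853
```

```bash
python3 -c "
from h import *
to([.602,-.3235,.052],22)"
```

```text
t 10.2 tcp [ 0.6035 -0.3236  0.0569] jaw yaw deg 22.5 tilt [ 0.006 -0.008 -1.   ] F [-0.1 -0.5 -0.6] w 0.0853 j [-0.66  0.62  1.43 -0.    1.08 -1.06]
tool mm [ 0.7 -1.3  4.9]
roll 0.008
```

arm_command([
  [150, 0, -1, 4, 0],
  [255, 0, 0, 0, 0],
  [255, 0, 0, 0, 0],
  [255, 0, 0, 0, 0],
  [255, 0, 0, 0, 0],
])

```text
t: 10.82
tool_pos: [0.6033, -0.3249, 0.0543]
ee_rot: [0.556, 0.831, -0.002, 0.006]
contact_force: [-0.4, 0.4, -0.4]
width: 0.0136
```

```bash
python3 -c "
from h import *
to([.602,-.3235,.052],22)"
```

```text
t 10.82 tcp [ 0.6033 -0.3249  0.0543] jaw yaw deg 22.5 tilt [ 0.008 -0.01  -1.   ] F [-0.4  0.4 -0.4] w 0.0136 j [-0.67  0.62  1.43 -0.    1.07 -1.06]
tool mm [ 1.8 -0.7  2.3]
roll 0.008
```

arm_command([
  [255, 0, 0, -30, 0],
  [255, 0, 0, -50, 0],
  [255, 20, 5, -50, 0],
  [255, 60, 14, 0, 0],
  [255, 60, 14, 0, 0],
  [255, 60, 14, 0, 0],
  [255, 60, 14, 0, 0],
  [255, 50, 14, 0, 0],
])

```text
t: 11.82
tool_pos: [0.5521, -0.0043, 0.1845]
ee_rot: [0.559, 0.829, -0.001, 0.006]
contact_force: [0.5, 0.6, -1.2]
width: 0.0134
```

```bash
python3 -c "
from h import *
to([.5536,.0043,.18],22)"
```

```text
t 11.82 tcp [ 0.5521 -0.0043  0.1845] jaw yaw deg 22.0 tilt [ 0.01  -0.008 -1.   ] F [ 0.5  0.6 -1.2] w 0.0134 j [-0.22  0.19  1.73 -0.01  1.2  -0.6 ]
tool mm [7.5 4.6 4.4]
roll 0.0
```

arm_command([
  [255, 0, 4, 10, 0],
  [255, 0, 0, 20, 0],
  [255, 0, 0, 0, 0],
  [255, 0, 0, 0, 0],
])

```text
t: 12.32
tool_pos: [0.556, -0.0006, 0.154]
ee_rot: [0.557, 0.831, -0.001, 0.007]
contact_force: [0.8, -0.0, -0.8]
width: 0.0135
```

```bash
cat > m2.py <<'E'
from h import *
p,d,s=snap('wrist','last.png')
b=held(p,.015,.0543)
gap(s,b,.0543,np.array([.5536,.0043,.055]));to(None)
cv2.imwrite('pics/crop.png',cv2.resize(p[180:360,200:440],None,fx=3,fy=3)[:,:,::-1])
E
python3 m2.py
```

```text
held bottom xy mm [-0.4 -0.2] top [-9.7 -1.2] rows 261 373 w 25 32
lower end [ 0.5565 -0.0015  0.0997] height over mouth mm 44.7
shift tool mm [ 6.5 -0.5 -0.1]
t 12.38 tcp [ 0.5558 -0.0006  0.1538] jaw yaw deg 22.3 tilt [ 0.01  -0.009 -1.   ] F [-0.1 -0.2 -0.4] w 0.0138 j [-0.21  0.24  1.75 -0.01  1.15 -0.6 ]
```

View pics/crop.png

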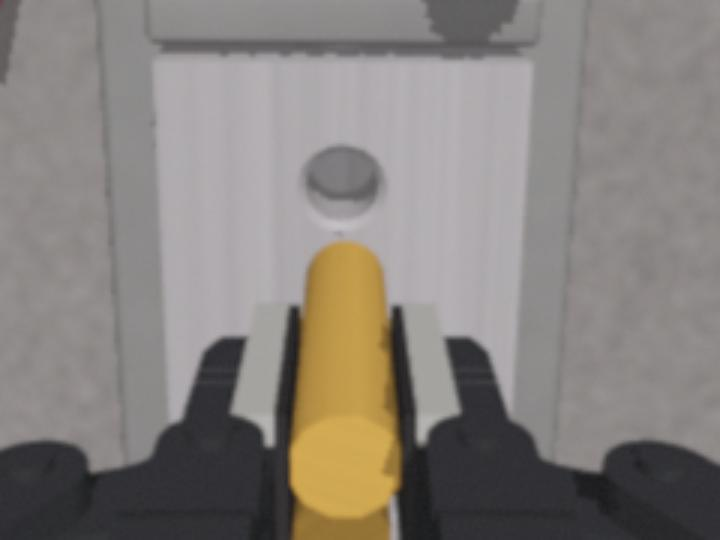

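The plug is upright in the grip (lower edge at crop (345,243)) and the small bore lies just ahead at crop (343,185), px (314.3,241.7).

```bash
python3 -c "
from h import *
print(ray('wrist',314.3,241.7,.055,monitor.observe()),proj('wrist',[.5536,.0043,.055],monitor.observe()))"
```

```text
[0.55399179 0.00351854 0.055     ] [314.2047513  240.49466605]
```

arm_command([
  [255, 6, 0, 10, 0],
  [255, 0, 0, 15, 0],
  [255, 0, 0, 12, 0],
  [255, 0, 0, 0, 0],
])

```text
t: 12.88
tool_pos: [0.5539, 0.004, 0.1145]
ee_rot: [0.558, 0.83, -0.001, 0.007]
contact_force: [-0.1, -0.6, -2.1]
width: 0.0135
```

```bash
python3 m2.py
```

```text
held bottom xy mm [-0.4 -0.5] top [-20.5  -0.9] rows 261 396 w 26 34
lower end [0.5542 0.003  0.0602] height over mouth mm 5.2
shift tool mm [ 1.4 -0.  -0. ]
t 12.93 tcp [0.5543 0.004  0.1151] jaw yaw deg 22.2 tilt [ 0.011 -0.009 -1.   ] F [ 0.1  0.9 -1.8] w 0.0137 j [-0.2   0.29  1.77 -0.01  1.07 -0.59]
```

arm_command([
  [255, 1, 0, 2, 0],
  [255, 0, 0, 3, 0],
  [255, 0, 0, 3, 0],
  [255, 0, 0, 3, 0],
])

```text
t: 13.42
tool_pos: [0.5549, 0.0042, 0.105]
ee_rot: [0.557, 0.83, -0.001, 0.008]
contact_force: [-2.2, -2.9, 0.5]
width: 0.0137
```

```bash
python3 m2.py
```

```text
held bottom xy mm [-0.4 -0.8] top [ 0.2 -0.5] rows 261 351 w 25 38
lower end [0.5551 0.0029 0.0507] height over mouth mm -4.3
shift tool mm [ 1.8 -0.8 -0. ]
t 13.47 tcp [0.5547 0.0042 0.1045] jaw yaw deg 22.2 tilt [ 0.013 -0.01  -1.   ] F [-0.9 -1.9 -0.8] w 0.0134 j [-0.2   0.31  1.78 -0.01  1.04 -0.59]
```

arm_command([
  [255, 1, -1, 4, 0],
  [255, 0, 0, 5, 0],
  [255, 0, 0, 5, 0],
  [255, 0, 0, 5, 0],
])

```text
t: 13.98
tool_pos: [0.5543, 0.0042, 0.0847]
ee_rot: [0.558, 0.83, -0.0, 0.009]
contact_force: [0.2, -1.1, 0.4]
width: 0.0137
```

```bash
python3 m2.py
```

```text
held bottom xy mm [-8.9 -0.5] top [ 0.2 -0.5] rows 275 351 w 30 38
lower end [ 0.558  -0.0048  0.0305] height over mouth mm -24.5
shift tool mm [10.1 -0.7 -0.2]
t 14.03 tcp [0.5543 0.0042 0.0843] jaw yaw deg 22.2 tilt [ 0.014 -0.011 -1.   ] F [ 0.4 -1.7 -1.3] w 0.0138 j [-0.2   0.34  1.79 -0.01  1.   -0.59]
```

arm_command([
  [0, 0, 0, 0, 0],
  [0, 0, 0, 0, 0],
  [0, 0, 0, -5, 0],
  [0, 0, 0, -40, 0],
  [0, 0, 0, -60, 0],
  [0, 0, 0, -10, 0],
  [0, 0, 0, 0, 0],
])

```text
t: 14.9
tool_pos: [0.5522, 0.0066, 0.203]
ee_rot: [0.558, 0.83, 0.0, 0.008]
contact_force: [-0.5, -0.1, -0.4]
width: 0.0857
```

```bash
cat >> h.py <<'E'
def handle(p,d,s,n='wrist'):
    """black handle top: points 0.112..0.127 high, dark, near the wheel"""
    P=cloud(n,d,s);m=(P[...,2]>.108)&(P[...,2]<.13)&(p.max(-1)<70)&(np.hypot(P[...,0]-.506,P[...,1]-.123)<.07)
    u8=m.astype(np.uint8);k,l,st,c=cv2.connectedComponentsWithStats(u8);i=1+np.argmax(st[1:,4]);v,u=np.nonzero(l==i)
    q=P[l==i];t=q[q[:,2]>.115]
    (cx,cy),r=cv2.minEnclosingCircle(np.stack([u,v],1).astype(np.float32))
    print('handle px',round(cx,1),round(cy,1),round(r,1),'ray .12',ray(n,cx,cy,.12,s).round(4),'cloud',t.mean(0).round(4),np.ptp(t,0).round(3),len(t))
def cyl(n,p,s):
    h=cv2.cvtColor(p,cv2.COLOR_RGB2HSV);m=cv2.inRange(h,(0,0,175),(180,70,255))
    return m
E
python3 - <<'E'
from h import *
p,d,s=snap('wrist','w6.png');handle(p,d,s);to(None)
p0=cv2.imread('pics/top0.png')[:,:,::-1];handle(p0,np.load('top0.npy'),None,'top')
E
```

```text
handle px 381.5 76.5 21.3 ray .12 [0.5473 0.1191 0.12  ] cloud [0.5473 0.1201 0.1192] [0.021 0.02  0.007] 1059
t 14.95 tcp [0.5522 0.0066 0.2026] jaw yaw deg 22.2 tilt [ 0.013 -0.009 -1.   ] F [ 0.2 -0.8  0.4] w 0.0855 j [-0.2   0.17  1.72 -0.01  1.24 -0.59]
handle px 283.5 248.0 4.3 ray .12 [0.5452 0.1221 0.12  ] cloud [0.5467 0.1221 0.119 ] [0.017 0.016 0.01 ] 49
```

View pics/w6.png

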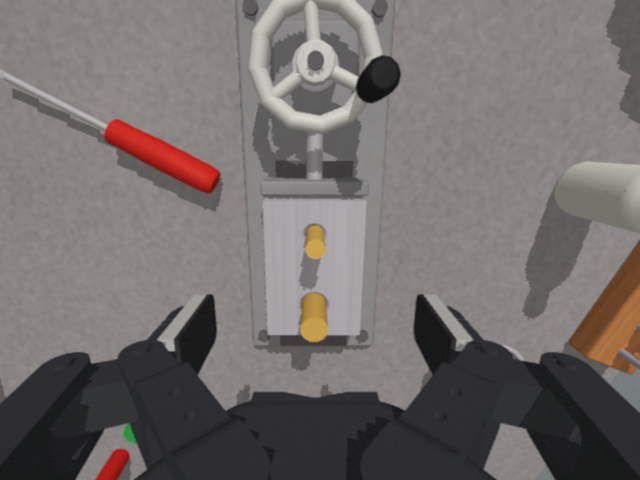

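```bash
cat > q.py <<'E'
from h import *
HUB=np.array([.5058,.1240])  # refined below
def q_of(P,hub,yaw=21.9):
    a=np.arctan2(P[1]-hub[1],P[0]-hub[0]);return (a-np.pi-np.radians(yaw))%(2*np.pi)
E
python3 - <<'E'
from q import *
s=monitor.observe()
H=ray('wrist',315,62,.068,s);print(H,'top',ray('top',240+218/5,200+341/5,.068))
y=np.radians(21.9);ey=np.array([-np.sin(y),np.cos(y)])
S=np.array([.5536,.0043]);v=H[:2]-S;print('along',v@ey,'across',v@[ey[1],-ey[0]])
for hub in (H,): 
  P=np.array([.547,.120]);print(np.hypot(*(P-hub[:2])),q_of(P,hub))
to([.547,.120,.16],22)
E
```

```text
[0.50620525 0.12190516 0.068     ] top [0.50437091 0.12405877 0.068     ]
along 0.12679599437664463 across -0.00010927889022263604
0.04083921204412742 2.7126983288069786
t 14.95 tcp [0.5522 0.0066 0.2026] jaw yaw deg 22.2 tilt [ 0.013 -0.009 -1.   ] F [ 0.2 -0.8  0.4] w 0.0855 j [-0.2   0.17  1.72 -0.01  1.24 -0.59]
tool mm [107.5  37.7  41.6]
roll 0.004
```

arm_command([
  [0, 36, 13, 5, 0],
  [0, 36, 13, 5, 0],
  [0, 36, 12, 5, 0],
  [0, 0, 0, 10, 0],
  [0, 0, 0, 0, 0],
])

```text
t: 15.58
tool_pos: [0.5425, 0.1227, 0.1674]
ee_rot: [0.558, 0.83, -0.003, 0.003]
contact_force: [-0.4, 0.3, -0.6]
width: 0.0852
```

Run:
```python
from h import *
p,d,s=snap('wrist','last.png');handle(p,d,s);to([.547,.120,.1],22)
```

```text
handle px 323.7 275.9 19.7 ray .12 [0.5465 0.1245 0.12  ] cloud [0.5469 0.1228 0.119 ] [0.02  0.022 0.007] 934
t 15.62 tcp [0.5428 0.1226 0.1679] jaw yaw deg 22.1 tilt [ 0.001 -0.009 -1.   ] F [-0.3  0.5  0.5] w 0.0853 j [ 0.01  0.23  1.73 -0.01  1.19 -0.37]
tool mm [-3.4  3.  68. ]
roll 0.001
```

arm_command([
  [0, -2, 3, 20, 0],
  [0, 0, 0, 25, 0],
  [0, 0, 0, 22, 0],
  [0, 0, 0, 0, 0],
])

```text
t: 16.12
tool_pos: [0.5482, 0.1167, 0.0999]
ee_rot: [0.561, 0.828, -0.003, 0.004]
contact_force: [-0.0, 0.2, -0.6]
width: 0.0856
```

```bash
python3 -c "
from h import *
to([.547,.1215,.1],22)"
```

```text
t 16.12 tcp [0.5482 0.1167 0.0999] jaw yaw deg 21.8 tilt [ 0.003 -0.009 -1.   ] F [-0.   0.2 -0.6] w 0.0856 j [ 0.    0.33  1.76 -0.01  1.05 -0.37]
tool mm [ 4.9  0.7 -0.2]
roll -0.004
```

arm_command([
  [0, 5, 1, 0, 0],
  [0, 0, 0, 0, 0],
  [120, 0, 0, 0, 0],
  [255, 0, 0, 0, 0],
  [255, 0, 0, 0, 0],
  [255, 0, 0, 0, 0],
  [255, 0, 0, 0, 0],
], newtons=40)

```text
t: 17.0
tool_pos: [0.5488, 0.1212, 0.104]
ee_rot: [0.561, 0.828, -0.002, 0.005]
contact_force: [0.5, 0.9, -2.2]
width: 0.0211
```

```bash
cat > plan.py <<'E'
from q import *
import sys
# remaining: plan n rows of dq rad on circle from current TCP; argv: hubx huby dq n
hub=np.array([float(sys.argv[1]),float(sys.argv[2])]);dq=float(sys.argv[3]);n=int(sys.argv[4])
s=monitor.observe();M=R.from_quat(s['ee_rot']).as_matrix();P=s['tool_pos']
r=P[:2]-hub;print('r',np.hypot(*r).round(4),'q',q_of(P,hub).round(3));to(None)
a=np.arctan2(r[1],r[0]);prev=P.copy();z0=.100
for i in range(1,n+1):
    t=np.array([hub[0]+.042*np.cos(a+dq*i),hub[1]+.042*np.sin(a+dq*i),z0]);w=M.T@(t-prev)*1000;prev=t;print(w.round(0),end=' ')
print()
E
python3 plan.py .5055 .1228 -.5 8
```

```text
r 0.0433 q 2.722
t 17.0 tcp [0.5488 0.1212 0.104 ] jaw yaw deg 21.7 tilt [ 0.006 -0.01  -1.   ] F [ 0.5  0.9 -2.2] w 0.0211 j [ 0.01  0.33  1.75 -0.01  1.06 -0.36]
[-16. -14.   4.] [ -8. -19.   0.] [  2. -21.  -0.] [ 12. -17.  -0.] [ 18. -10.  -0.] [21.  1. -0.] [18. 10. -0.] [11. 18. -0.]
```

arm_command([
  [255, -16, -14, 3, 0],
  [255, -8, -19, 0, 0],
  [255, 2, -21, 0, 0],
  [255, 12, -17, 0, 0],
])

```text
t: 17.5
tool_pos: [0.4918, 0.0824, 0.1039]
ee_rot: [0.561, 0.828, 0.0, 0.012]
contact_force: [2.2, -0.9, 3.3]
width: 0.0208
```

```bash
python3 plan.py .5055 .1228 -.5 8
```

```text
r 0.0427 q 0.861
t 17.5 tcp [0.4918 0.0824 0.1039] jaw yaw deg 21.7 tilt [ 0.02  -0.013 -1.   ] F [ 2.2 -0.9  3.3] w 0.0208 j [-0.07  0.19  1.92 -0.01  1.01 -0.44]
[ 18. -12.   3.] [21. -2. -0.] [19.  8. -0.] [13. 16. -0.] [ 4. 20.  0.] [-6. 20.  0.] [-15.  14.   0.] [-20.   5.   0.]
```

arm_command([
  [255, 18, -12, 3, 0],
  [255, 17, -2, 0, 0],
  [255, 10, 3, 0, 0],
])

```text
t: 17.88
tool_pos: [0.4667, 0.1101, 0.1041]
ee_rot: [0.56, 0.828, -0.007, 0.02]
contact_force: [-1.3, -47.1, -1.1]
width: 0.0206
```

```bash
python3 plan.py .5055 .1228 -.5 8
```

```text
r 0.0408 q 6.218
t 17.88 tcp [0.4667 0.1101 0.1041] jaw yaw deg 21.9 tilt [ 0.025 -0.033 -0.999] F [ -1.3 -47.1  -1.1] w 0.0206 j [ 0.    0.15  1.97 -0.04  0.99 -0.36]
[20.  5.  3.] [14. 15. -0.] [ 5. 20.  0.] [-5. 20.  0.] [-14.  15.   1.] [-20.   7.   1.] [-20.  -4.   1.] [-16. -13.   1.]
```

arm_command([
  [255, 2, 0, 0, 0],
  [255, 0, 0, 0, 0],
])

```text
t: 18.12
tool_pos: [0.4666, 0.1088, 0.1041]
ee_rot: [0.56, 0.828, -0.008, 0.021]
contact_force: [0.8, 2.8, -1.2]
width: 0.0206
```

Run:
```python
from q import *
p,d,s=snap('wrist','w7.png');to(None);print(q_of(s['tool_pos'],[.5055,.1228]))
```

```text
t 18.18 tcp [0.4666 0.1089 0.1041] jaw yaw deg 21.9 tilt [ 0.026 -0.038 -0.999] F [ 1.  -1.5 -0.8] w 0.0207 j [ 0.01  0.15  1.97 -0.05  0.99 -0.35]
6.2467068295609725
```

View pics/w7.png

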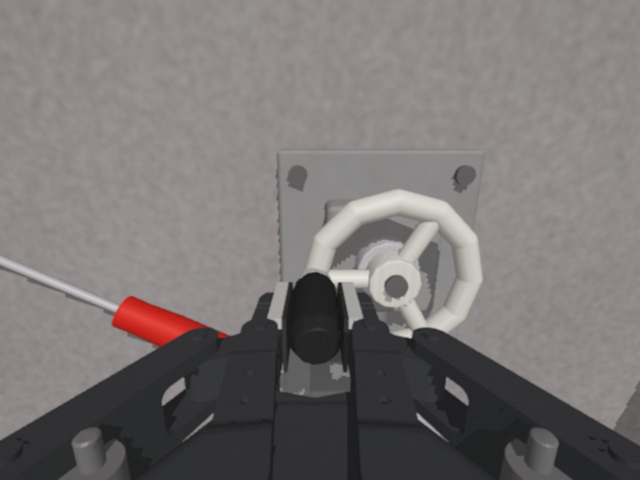

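The view shows the handle in the grip on the bed's -x side (spoke from hub (397,288) to (325,277)), agreeing with the 47 N stop contact at q≈0. One more brief push to be sure of the stop dwell.

arm_command([
  [255, 4, 0, 0, 0],
  [255, 2, 0, 0, 0],
])

```text
t: 18.42
tool_pos: [0.4664, 0.1095, 0.1041]
ee_rot: [0.559, 0.829, -0.011, 0.026]
contact_force: [2.6, -11.5, -2.8]
width: 0.0204
```

```bash
python3 plan.py .5055 .1228 .5 8
```

```text
r 0.0413 q 6.229
t 18.43 tcp [0.4664 0.1095 0.1041] jaw yaw deg 22.0 tilt [ 0.03  -0.048 -0.998] F [  2.6 -11.5  -2.8] w 0.0204 j [ 0.01  0.15  1.97 -0.06  0.99 -0.34]
[-20.   3.   5.] [-16.  13.   1.] [-8. 19.  1.] [ 3. 21.  0.] [12. 17. -1.] [19.  9. -1.] [21. -1. -1.] [ 18. -11.  -1.]
```

arm_command([
  [255, -20, 3, 1, 0],
  [255, -16, 13, 1, 0],
  [255, -8, 19, 1, 0],
  [255, 3, 21, 0, 0],
  [255, 12, 17, -1, 0],
  [255, 19, 9, -1, 0],
])

```text
t: 19.18
tool_pos: [0.5472, 0.1314, 0.1041]
ee_rot: [0.56, 0.828, -0.012, 0.024]
contact_force: [-6.8, -4.3, 8.2]
width: 0.0207
```

```bash
python3 plan.py .5055 .1228 .5 8
```

```text
r 0.0426 q 2.962
t 19.18 tcp [0.5472 0.1314 0.1041] jaw yaw deg 21.9 tilt [ 0.026 -0.047 -0.999] F [-6.8 -4.3  8.2] w 0.0207 j [ 0.05  0.32  1.76 -0.06  1.04 -0.3 ]
[21. -2.  3.] [ 17. -11.  -1.] [ 10. -18.  -1.] [  0. -21.  -0.] [-10. -18.   0.] [-17. -11.   1.] [-21.  -1.   1.] [-19.   9.   1.]
```

arm_command([
  [255, 21, -2, 0, 0],
  [255, 17, -11, -1, 0],
  [255, 10, -18, -1, 0],
  [255, 0, -21, 0, 0],
  [255, -10, -18, 0, 0],
  [255, -17, -11, 1, 0],
  [255, -21, -1, 1, 0],
])

```text
t: 20.05
tool_pos: [0.4681, 0.1048, 0.1041]
ee_rot: [0.556, 0.83, -0.009, 0.028]
contact_force: [4.3, 5.0, -3.8]
width: 0.0205
```

```bash
python3 plan.py .5055 .1228 .5 8
```

```text
r 0.0415 q 0.065
t 20.05 tcp [0.4681 0.1048 0.1041] jaw yaw deg 22.4 tilt [ 0.036 -0.046 -0.998] F [ 4.3  5.  -3.8] w 0.0205 j [ 0.    0.15  1.98 -0.06  0.98 -0.36]
[-20.   6.   5.] [-14.  15.   1.] [-5. 20.  1.] [ 5. 20.  0.] [14. 15. -1.] [20.  7. -1.] [20. -3. -1.] [ 16. -13.  -1.]
```

One turn done. Second turn.

arm_command([
  [255, -20, 6, 1, 0],
  [255, -14, 15, 1, 0],
  [255, -5, 20, 1, 0],
  [255, 5, 20, 0, 0],
  [255, 14, 15, -1, 0],
  [255, 20, 7, -1, 0],
])

```text
t: 20.8
tool_pos: [0.5461, 0.1355, 0.104]
ee_rot: [0.558, 0.83, -0.01, 0.027]
contact_force: [-6.3, -4.1, 7.8]
width: 0.0205
```

```bash
python3 plan.py .5055 .1228 .5 8
```

```text
r 0.0426 q 3.062
t 20.8 tcp [0.5461 0.1355 0.104 ] jaw yaw deg 22.2 tilt [ 0.034 -0.047 -0.998] F [-6.3 -4.1  7.8] w 0.0205 j [ 0.06  0.32  1.76 -0.06  1.03 -0.3 ]
[21. -4.  3.] [ 16. -13.  -1.] [  8. -19.  -1.] [ -2. -21.  -0.] [-12. -17.   0.] [-18. -10.   1.] [-21.   0.   1.] [-18.  10.   1.]
```

arm_command([
  [255, 21, -4, 0, 0],
  [255, 16, -13, -1, 0],
  [255, 8, -19, -1, 0],
  [255, -2, -21, 0, 0],
  [255, -12, -17, 0, 0],
  [255, -12, -7, 0, 0],
])

```text
t: 21.55
tool_pos: [0.4629, 0.125, 0.1043]
ee_rot: [0.555, 0.831, -0.007, 0.033]
contact_force: [14.7, 1.5, -16.4]
width: 0.0207
```

```bash
python3 plan.py .5055 .1228 .2 3
```

```text
r 0.0427 q 5.85
t 21.55 tcp [0.4629 0.125  0.1043] jaw yaw deg 22.6 tilt [ 0.046 -0.049 -0.998] F [ 14.7   1.5 -16.4] w 0.0207 j [ 0.05  0.14  1.98 -0.06  0.97 -0.31]
[-8. -2.  5.] [-8. -1.  0.] [-8.  0.  1.]
```

arm_command([
  [255, -8, -1, 0, 0],
  [255, -7, 0, 0, 0],
  [255, 0, 0, 0, 0],
  [255, 0, 0, 0, 0],
])

```text
t: 22.05
tool_pos: [0.4653, 0.1112, 0.1041]
ee_rot: [0.555, 0.831, -0.007, 0.032]
contact_force: [3.2, 0.5, -1.0]
width: 0.0203
```

```bash
python3 plan.py .5055 .1228 .1 2
python3 - <<'E'
from h import *
p,d,s=snap('wrist','w8.png');cv2.imwrite('pics/c8.png',p[140:380,200:520,::-1])
a=cv2.imread('pics/w7.png')[140:380,200:520];b=p[140:380,200:520,::-1]
cv2.imwrite('pics/cmp.png',np.hstack([a,b]))
E
```

```text
r 0.0418 q 6.182
t 22.05 tcp [0.4653 0.1112 0.1041] jaw yaw deg 22.6 tilt [ 0.045 -0.048 -0.998] F [ 3.2  0.5 -1. ] w 0.0203 j [ 0.02  0.14  1.98 -0.06  0.97 -0.34]
[-4. -1.  4.] [-4.  0.  0.]
```

View pics/cmp.png

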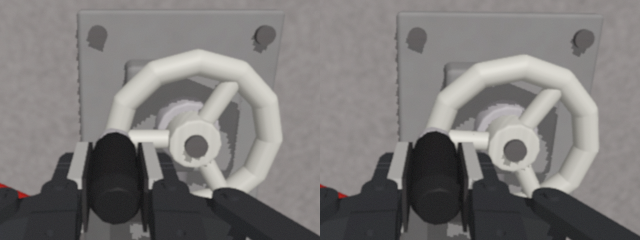

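Two turns later the spoke lies nearly as at the stop (left: stop, right: now); about 0.06 rad short, so one small nudge.

arm_command([
  [255, -3, 0, 0, 0],
  [255, 0, 0, 0, 0],
  [255, 0, 0, 0, 0],
])

```text
t: 22.48
tool_pos: [0.4662, 0.1089, 0.1041]
ee_rot: [0.555, 0.831, -0.007, 0.031]
contact_force: [2.1, 1.1, -1.2]
width: 0.0207
```

```bash
python3 plan.py .5055 .1228 .1 1
python3 - <<'E'
from h import *
p,d,s=snap('top','t9.png')
q=cv2.resize(p[180:310,240:480],(800,433));cv2.imwrite('pics/t9c.png',q[:,:,::-1])
p0=cv2.imread('pics/top0.png')[:,:,::-1];D=cv2.absdiff(p,p0).max(-1)
p,d,s=snap('scene','s9.png');cv2.imwrite('pics/both.png',np.vstack([cv2.resize(q,(640,346)),p[150:360]])[:,:,::-1])
E
```

```text
r 0.0417 q 6.24
t 22.48 tcp [0.4662 0.1089 0.1041] jaw yaw deg 22.6 tilt [ 0.044 -0.047 -0.998] F [ 2.1  1.1 -1.2] w 0.0207 j [ 0.01  0.14  1.98 -0.06  0.97 -0.35]
[-4. -0.  4.]
```

View pics/both.png

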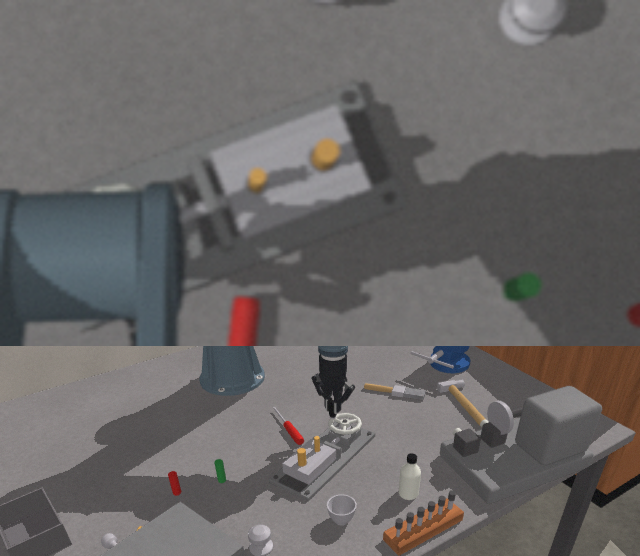

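Both plugs stand upright in their bores (top crop (325,153) and (257,179)), the bystanders in view are where they were, and the handle is gripped at the same reading as at the stop (6.240 vs 6.247). Handing in.

```bash
python3 -c "
from h import *
bot.hand_in();to(None)"
```

```text
the job is handed in; nothing more can be done
the job is handed in; nothing more can be done
```

The job is handed in at about 22.5 s of the 72 s; the hand-in gives no verdict.

- **Plugs:** Both brass plugs went in one at a time, each into the bore of its own size. Their lower ends came out about 24.6 mm below the mouth, from the tool height. The large one met the bottom at 26 N. The small one showed no clear bottom contact before I released it. The last top view shows both standing upright.
- **Handwheel stop:** I wound it clockwise until it came up against the stop, with 47 N there and the angle reading about 0. I pushed a second time to be sure it stayed closed long enough.
- **Two turns back:** I wound it back two full turns counter-clockwise. The angle worked out from the tool position now reads 6.240 rad, against 6.247 rad at the stop, so it should be two turns to within about 0.05 rad. I had no direct reading of the wheel joint.
- **Grip:** The gripper still holds the handle, set to 40 N and with the fingers 20.7 mm apart. The grasp point is about 9 mm above the handle's middle.
- **What disagreed:** The tool picked up about 0.06 rad of tilt along the way, which I could not correct. The top camera and the wrist camera differed by about 1 mm, and up to 3 mm for the small plug on the bench. I used the wrist camera's values to line up the fits.
- **Other things:** The other things visible in the last pictures look unmoved. I checked that only by eye.

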